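# Step the sample carousel back one notch

## Robot

A 6-joint arm with a two-finger parallel gripper is mounted at the origin on the work surface. World frame = base frame: x ahead of the robot, y to its left, z up, the work surface at z = 0. Lengths are in m, angles in rad, forces in N, time in s.
With the tool pointing down it reaches from about 0.375 to 0.9 m from the base axis. Payload 3.1 kg.
Tool frame: the origin (TCP) lies midway between the tips of the shut fingers; the grasp point (between the pads) lies 19 mm behind it; z points along the fingers, x is the direction in which the jaws open and shut, and the axes are right-handed (so a half turn about z gives the same grasp; the last joint's range is limited). The gripper opens to 87 mm and grips with 3 to 60 N. Pads are 19 mm wide; open, the fingers measure 117 mm over their backs; the gripper's body (75 mm by 190 mm) begins 51 mm behind the grasp point.
Start: joints at [1.028, 0.527, 1.433, -0, 1.181, -0.178], TCP at [0.223, 0.584, 0.223] pointing down, gripper open.
Joint ranges: [-3.08, 3.08], [-0.75, 2.2], [0.22, 2.44], [-1.43, 4.57], [0, 2.65], [-2.85, 2.85]. Speed limits (rad/s): [2.79, 2.79, 3.14, 3.14, 3.14, 3.14].

## Interface

Orientations are given as a unit quaternion [x, y, z, w].
In Python, from rig import * gives the robot as it stands.
- The arm moves only by the tool drive_tool, never from a script. Its argument "plan" is a list of rows, each an object with "offset": the shift along the tool's x, y, z in cm, a list of three; "delta_rot": the turn, a rotation vector about the tool's x, y, z in degrees, a list of three; "jaw": the finger opening in cm, from 0 to 8.7. In form: [{"offset": [dx, dy, dz], "delta_rot": [wx, wy, wz], "jaw": jaw}, ...]. A call has exactly 8 rows; each row is the pose to reach, as a shift and turn from the pose commanded when the call began, along the tool's axes at that moment; what a row does not reach only later rows make up. A row lasts 1/12 s, in which the tool goes at most 41.7 mm and 7.16 degrees, less where a joint would pass 70% of its speed; a pose out of reach is approached as far as the arm can. A call with a gripper value outside its range is refused whole. The fingers move at their own pace and stop on an object; "squeeze" is the grip in N (left out, the last holds). Time passes only in rows, so rows that repeat a pose let the fingers close, or fill a call up. It gives the time, the measured TCP pose, the force and the opening at its end, in the units of the state.
- get_obs(): the state, without advancing time (a new reading comes with each control period).
- camera(name): name is "scene" or "side" or "wrist"; returns the picture (384x512x3 uint8, red, green, blue); there is no depth.
- calibration(name): a dict with "K" (3x3 intrinsics, pixels), "pose" (4x4, takes a point from camera to world coordinates); the wrist camera has in their place "tool_from_camera" (4x4, takes a point from camera to tool coordinates, whose origin is the TCP and whose axes are the tool frame's). Camera axes: x right, y down, z forward; pixel columns grow to the right and rows downward; lengths in m; the calibration is good to about 2 mm. A picture is of the moment at which its call begins: read the wrist's pose just before it. calibration takes no time and is no camera call.
- hand_in(): hands the job in, once; it reports no verdict.
The state is a dict: "time": time; "q": joint angles; "joint_velocities": joint speeds; "joint_torque": joint torques, N m; "position": TCP position; "tool_rot": TCP orientation; "ft_force": force on the tool from outside, world axes, zero at the start; "moment": the same for the moment, N m; "grip_width": finger opening in m.
Only numpy, scipy, OpenCV 4.12 (cv2) and the standard library are available. Lean on these libraries where they do the work, as an engineer would, in place of code of your own. Each camera call takes 0.05 s, during which the arm holds its last target.

## Task

The sample wheel was advanced one vial too far. With the fingertips, lift its ratchet pawl out of the teeth by pushing the pawl's cross-bar over until it stays up, push the wheel backward (clockwise seen from above) by one notch, then tip the pawl down again so that it sits at the foot of the next tooth, with the upright face of that tooth snug against it. Leave every vial in its socket, disturb nothing else on the bench, and let go at the end.

Things in the scene. Friction and masses are not known exactly. Their poses are not given: they have to be found in the camera images.
- carousel: The white base of the sample carousel, 200 x 200 x 28 mm, fixed to the bench; origin at the centre of its underside on the bench, z up. The wheel's vertical axis runs through the origin. The pawl stands on the base's -y side. Offsets below called 'base frame' are in this frame, which may be turned about the vertical.
- wheel (a joint): Turn of the wheel in rad: 0 at the start (a tooth against the pawl), growing as it turns BACKWARD, clockwise seen from above; one notch is 0.785 (45 degrees, 8 teeth). It turns stiffly (0.06 N m) and stays where it is left. With the pawl down it clicks on forward, but backward it stops when the next upright tooth face meets the pawl.
- pawl (a joint): Swing of the steel pawl in rad: 0 with its nose down at the foot of a tooth, about 0.2 on top of a tooth, 1.05 fully up (stop). It swings about a level axis along the base's y, 75 mm above the bench at base frame (-60, -91) mm. By its weight it falls open past about 0.6 and stays up; below about 0.45 it falls shut. Lifting nudges the wheel forward a degree or two.
- pawl_bar (a point): Middle of the finger cross-bar on top of the pawl's stalk: a free-turning roller, 12 mm thick, 46 mm long, along the base's y. Pawl down: at base frame (-36, -105) mm, 141 mm above the bench. Pushed towards the base's -x it lifts the nose (about 1 N); fully up it is at (-105, -105) mm, 129 mm above the bench. Pushed back towards +x past the balance point, the pawl falls shut.
- pawl_nose (a point): Nose of the pawl, a ball of 5 mm radius at the end of its arm; pawl down: at base frame (-5, -91) mm, 51 mm above the bench. It points to the base's +x, where the tooth face that it blocks stands.
- hub_top (a point): Top centre of the wheel's grey hub (30 mm diameter), on the axis, 130 mm above the bench. The wheel: an aluminium disc of 102 mm radius, top 45 mm above the bench; 8 sawteeth on its rim (radius 81 to 101 mm, 12 mm high at the upright face, then ramping down); 8 white sockets (27 mm diameter, tops 74 mm above the bench) 60 mm from the axis, four with vials (tops 91 mm above the bench).
- spoke1 (a point): Outer end of one of the four level steel spokes of the wheel, 66 mm from the axis and 120 mm above the bench, turning with the wheel; the spoke is a round bar 12 mm thick from the hub to 6 mm beyond this point, at 45 degrees counterclockwise from the base's x axis at the start.
- spoke2 (a point): Outer end of one of the four level steel spokes of the wheel, 66 mm from the axis and 120 mm above the bench, turning with the wheel; the spoke is a round bar 12 mm thick from the hub to 6 mm beyond this point, at 135 degrees counterclockwise from the base's x axis at the start.
- spoke3 (a point): Outer end of one of the four level steel spokes of the wheel, 66 mm from the axis and 120 mm above the bench, turning with the wheel; the spoke is a round bar 12 mm thick from the hub to 6 mm beyond this point, at 225 degrees counterclockwise from the base's x axis at the start.
- spoke4 (a point): Outer end of one of the four level steel spokes of the wheel, 66 mm from the axis and 120 mm above the bench, turning with the wheel; the spoke is a round bar 12 mm thick from the hub to 6 mm beyond this point, at 315 degrees counterclockwise from the base's x axis at the start.
- vial1: Loose amber vial with a white cap, 19 mm diameter, 42 mm tall, 20 g, standing in a socket of the wheel and riding round with it; origin at the centre of its underside, 49 mm above the bench. Not to be taken out.
- vial2: Loose amber vial with a white cap, 19 mm diameter, 42 mm tall, 20 g, standing in a socket of the wheel and riding round with it; origin at the centre of its underside, 49 mm above the bench. Not to be taken out.
- vial3: Loose amber vial with a white cap, 19 mm diameter, 42 mm tall, 20 g, standing in a socket of the wheel and riding round with it; origin at the centre of its underside, 49 mm above the bench. Not to be taken out.
- vial4: Loose amber vial with a white cap, 19 mm diameter, 42 mm tall, 20 g, standing in a socket of the wheel and riding round with it; origin at the centre of its underside, 49 mm above the bench. Not to be taken out.
- beaker: Bystander, loose: clear beaker, 66 mm diameter, 85 mm tall, beside the carousel; origin at its underside. Leave alone.
- dish: Bystander, loose: white shallow dish, 80 mm diameter, 18 mm tall, beside the carousel; origin at its underside. Leave alone.
- bottle: Bystander, loose: amber bottle, 64 mm diameter, 130 mm tall; origin at its underside. Leave alone.
- calculator: Bystander, loose: flat calculator, 140 x 85 x 15 mm; origin at its underside. Leave alone.
- capbox: Bystander, loose: small carton, 110 x 80 x 50 mm; origin at its underside. Leave alone.
- spatula: Bystander, loose: steel spatula lying flat, 170 mm long; origin at its underside. Leave alone.

How it is judged:
By the outcome, as a careful person would: the job done as asked, in the order asked, and still so for the second after the job is handed in, with the robot touching nothing.
It also fails if it takes over 64 s, if anything falls off the work surface, if the arm or the gripper's body presses on something with over 40 N, if the wrist force passes 120 N, or if a joint passes its speed limit or range.

## Working session

There is one attempt and no reset: what is moved stays moved. The work goes in short steps, Python scripts to look and compute and a tool call to move; the robot and the scene stay as the last step left them, time stands still between calls to the robot, and variables do not carry over. Pictures are saved under pics/ and viewed, and the job is handed in when it is done.

Besides the shell and the picture viewer there is one more tool, called after ">>>" as name(argument=value, ...), one argument or row to a line, values as JSON. drive_tool: Moves the arm, as the interface text tells. Its arguments: {"type":"object","properties":{"plan":{"type":"array","items":{"type":"object","properties":{"offset":{"type":"array","items":{"type":"number"}},"delta_rot":{"type":"array","items":{"type":"number"}},"jaw":{"type":"number"}}}},"squeeze":{"type":"number"}},"required":["plan"]}

```bash
mkdir -p pics; ls; python3 - <<'E'
from rig import *
import cv2
o=get_obs();print(o)
for n in ["scene","side"]:
    cv2.imwrite(f"pics/{n}0.png",camera(n)[:,:,::-1]);c=calibration(n);print(n,c)
E
```

```text
pics
{'time': 0.0, 'q': array([ 1.02751879e+00,  5.28434952e-01,  1.43392737e+00, -1.92768378e-05,
        1.18136968e+00, -1.78479186e-01]), 'joint_velocities': array([ 0.00262637, -0.00178574, -0.00172758,  0.00038942, -0.00051654,
       -0.00076792]), 'joint_torque': array([ 8.28648638e-06, -4.40029800e+01, -1.76588112e+01,  6.32748543e-02,
        5.80772536e-02, -1.58119556e-04]), 'position': array([0.22255288, 0.58324269, 0.22158283]), 'tool_rot': array([ 8.23635997e-01,  5.67117801e-01, -9.71053663e-04,  4.48701880e-04]), 'ft_force': array([-0.33628011, -0.09273874, -0.48667276]), 'moment': array([-0.03178418, -0.02340704,  0.01171962]), 'grip_width': 0.08732921685308728}
scene {'K': array([[374.4158557 ,   0.        , 254.80693595],
       [  0.        , 374.4158557 , 193.65457393],
       [  0.        ,   0.        ,   1.        ]]), 'pose': array([[-0.7176236 ,  0.51777197, -0.46575591,  1.02534154],
       [ 0.69642158,  0.53703012, -0.47602062,  0.52923263],
       [ 0.00365482, -0.66596609, -0.74597306,  0.91032954],
       [ 0.        ,  0.        ,  0.        ,  1.        ]])}
side {'K': array([[377.50573871,   0.        , 251.75447072],
       [  0.        , 377.50573871, 187.09546708],
       [  0.        ,   0.        ,   1.        ]]), 'pose': array([[ 9.99399020e-01, -2.52971361e-02,  2.36992332e-02,
         4.90424734e-01],
       [-3.46605482e-02, -7.19501168e-01,  6.93625775e-01,
        -8.47703256e-01],
       [-4.95119711e-04, -6.94030349e-01, -7.19945574e-01,
         9.99667415e-01],
       [ 0.00000000e+00,  0.00000000e+00,  0.00000000e+00,
         1.00000000e+00]])}
```

View pics/scene0.png

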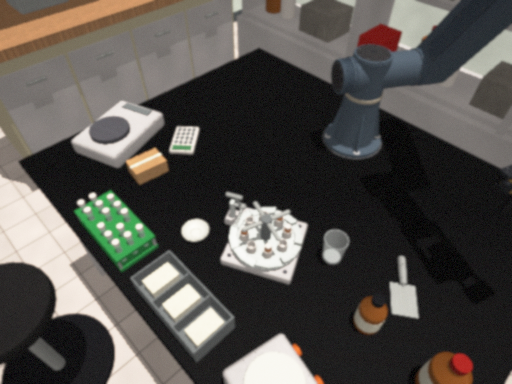

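View pics/side0.png

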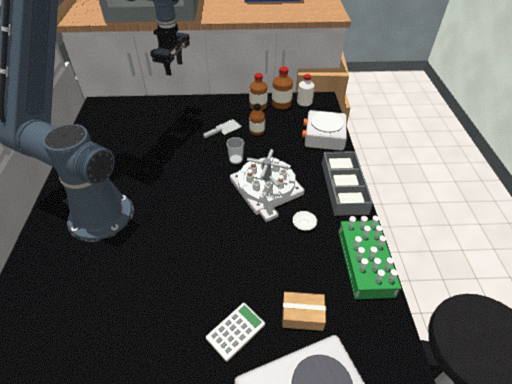

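```bash
python3 - <<'E'
import cv2,numpy as np
a=cv2.imread("pics/scene0.png")[180:300,200:360]
b=cv2.imread("pics/side0.png")[130:240,210:340]
cv2.imwrite("pics/c1.png",cv2.resize(a,(800,600),interpolation=cv2.INTER_CUBIC))
cv2.imwrite("pics/c2.png",cv2.resize(b,None,fx=5.4,fy=5.4,interpolation=cv2.INTER_CUBIC))
E
```

```text
(no output)
```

View pics/c1.png

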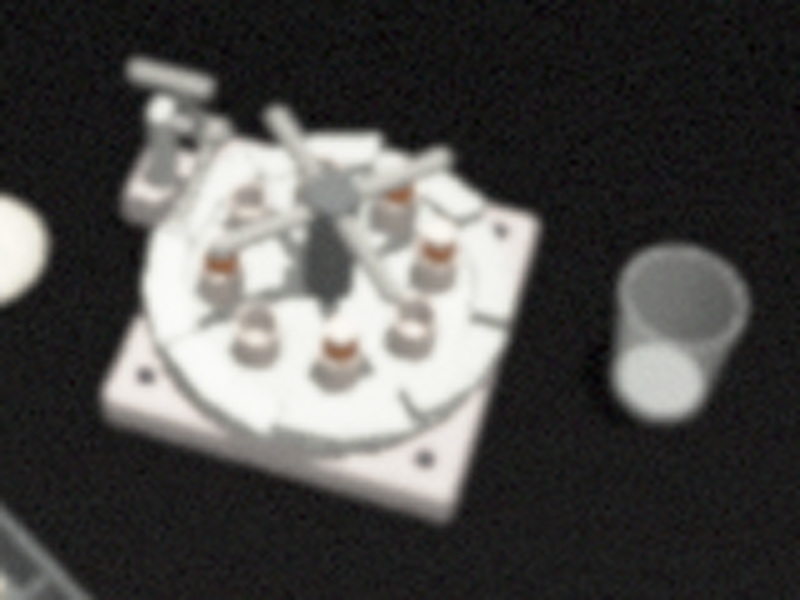

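View pics/c2.png

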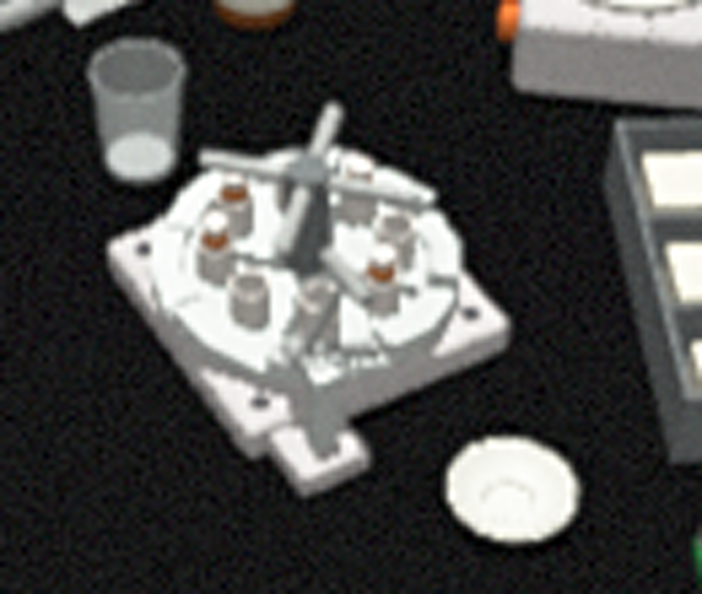

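```bash
cat > h.py <<'E'
import numpy as np
from rig import *
def ray(n,u):
    c=calibration(n);d=np.linalg.inv(c["K"])@[u[0],u[1],1];P=np.array(c["pose"]);return P[:3,3],P[:3,:3]@d
def onz(n,u,z):
    p,d=ray(n,u);return p+d*(z-p[2])/d[2]
def tri(u,v,a="scene",b="side"):
    A=[];B=[]
    M=np.zeros((3,3));w=np.zeros(3);R=[]
    for n,x in((a,u),(b,v)):
        p,d=ray(n,x);d=d/np.linalg.norm(d);Q=np.eye(3)-np.outer(d,d);M+=Q;w+=Q@p;R.append((Q,p))
    x=np.linalg.solve(M,w);return x,[np.linalg.norm(Q@(x-p)) for Q,p in R]
def proj(n,X):
    c=calibration(n);P=np.linalg.inv(c["pose"]);x=c["K"]@(P[:3,:3]@np.asarray(X)+P[:3,3]);return x[:2]/x[2]
S=lambda x,y:(200+x/5,180+y/5)
D=lambda x,y:(210+x/5.4,130+y/5.4)
E
python3 - <<'E'
from h import *
np.set_printoptions(precision=4,suppress=True)
print("hub",tri(S(330,187),D(310,163)),onz("scene",S(330,187),.13),onz("side",D(310,163),.13))
print("bar",tri(S(172,77),D(347,272)),onz("scene",S(172,77),.141))
for n,u in (("scene",S(540,218)),("scene",S(448,497)),("scene",S(103,395)),("side",D(110,250)),("side",D(247,435)),("side",D(510,330))): print(onz(n,u,.028))
for u in((275,115),(450,157),(402,295),(222,240)): print("spoke",onz("scene",S(*u),.12))
for u in((207,158),(333,110),(430,197),(287,250)): print("spokeD",onz("side",D(*u),.12))
for u in((130,68),(213,86)): print("barend",onz("scene",S(*u),.141))
E
```

```text
hub (array([0.577 , 0.1137, 0.1327]), [np.float64(1.5497959157387807e-06), np.float64(1.5497959154776326e-06)]) [0.5754 0.1122 0.13  ] [0.5773 0.1166 0.13  ]
bar (array([0.5914, 0.0053, 0.143 ]), [np.float64(0.00047277979147199926), np.float64(0.00047277979147204073)]) [0.5898 0.0041 0.141 ]
[0.4439 0.1601 0.028 ]
[0.6188 0.246  0.028 ]
[0.7084 0.0731 0.028 ]
[0.4457 0.1463 0.028 ]
[ 0.532  -0.0219  0.028 ]
[0.7081 0.0622 0.028 ]
spoke [0.5557 0.0502 0.12  ]
spoke [0.5081 0.1376 0.12  ]
spoke [0.593  0.1817 0.12  ]
spoke [0.6353 0.0924 0.12  ]
spokeD [0.5121 0.1349 0.12  ]
spokeD [0.5968 0.1794 0.12  ]
spokeD [0.6521 0.093  0.12  ]
spokeD [0.559  0.0484 0.12  ]
barend [ 0.602  -0.0169  0.141 ]
barend [0.578  0.0245 0.141 ]
```

```bash
cat >> h.py <<'E'
np.set_printoptions(precision=4,suppress=True)
C=np.array([.5765,.115,0]);TH=np.radians(27)
def b2w(x,y,z):
    c,s=np.cos(TH),np.sin(TH);x,y,z=x/1e3,y/1e3,z/1e3
    return C+[c*x-s*y,s*x+c*y,z]
def w2b(p):
    c,s=np.cos(TH),np.sin(TH);d=np.asarray(p)-C;return 1e3*np.array([c*d[0]+s*d[1],-s*d[0]+c*d[1],d[2]])
from scipy.spatial.transform import Rotation as Ro
def yawR(psi):
    p=np.radians(psi);c,s=np.cos(p),np.sin(p);return np.array([[c,s,0],[s,-c,0],[0,0,-1]])
def go(target,psi):
    o=get_obs();R=Ro.from_quat(o["tool_rot"]).as_matrix()
    print("t",o["time"],"pos",o["position"],"base",w2b(o["position"]),"F",o["ft_force"])
    print("offset cm",R.T@(target-o["position"])*100,"rot",np.degrees(Ro.from_matrix(R.T@yawR(psi)).as_rotvec()))
E
python3 -c "
from h import *
go(b2w(-3,-120,200),27)"
```

```text
t 0.1 pos [0.2226 0.5833 0.2217] base [-102.7304  577.9267  221.6626] F [0.6974 0.9687 0.1632]
offset cm [-39.3867  58.4715   2.2228] rot [ 0.0218  0.1151 42.0999]
```

>>> drive_tool(
  plan=[
    {"offset":[-2,3,0],"delta_rot":[0,0,0],"jaw":0},
    {"offset":[-4.2,6.2,0],"delta_rot":[0,0,0],"jaw":0},
    {"offset":[-6.4,9.5,0],"delta_rot":[0,0,0],"jaw":0},
    {"offset":[-8.6,12.8,0],"delta_rot":[0,0,0],"jaw":0},
    {"offset":[-10.8,16,0],"delta_rot":[0,0,0],"jaw":0},
    {"offset":[-13,19.3,0],"delta_rot":[0,0,0],"jaw":0},
    {"offset":[-15.2,22.5,0],"delta_rot":[0,0,0],"jaw":0},
    {"offset":[-17,25,0],"delta_rot":[0,0,0],"jaw":0},
  ],
)

```text
time: 0.77
position: [0.397, 0.3335, 0.2223]
tool_rot: [0.824, 0.567, -0.0, 0.0]
ft_force: [-0.2, 0.5, 1.0]
grip_width: 0.0416
```

>>> drive_tool(
  plan=[
    {"offset":[-2,3,0],"delta_rot":[0,0,5],"jaw":0},
    {"offset":[-4.2,6.2,0],"delta_rot":[0,0,11],"jaw":0},
    {"offset":[-6.4,9.5,0],"delta_rot":[0,0,17],"jaw":0},
    {"offset":[-8.6,12.8,0],"delta_rot":[0,0,23],"jaw":0},
    {"offset":[-10.8,16,0],"delta_rot":[0,0,29],"jaw":0},
    {"offset":[-13,19.3,0],"delta_rot":[0,0,35],"jaw":0},
    {"offset":[-15.2,22.5,0],"delta_rot":[0,0,40],"jaw":0},
    {"offset":[-17,25,0],"delta_rot":[0,0,42.1],"jaw":0},
  ],
)

```text
time: 1.43
position: [0.5702, 0.0851, 0.2222]
tool_rot: [0.973, 0.231, 0.0, 0.0]
ft_force: [1.0, 0.1, 0.0]
grip_width: 0.0006
```

```bash
python3 -c "
from h import *
go(b2w(-3,-120,200),27)"
```

```text
t 1.4333 pos [0.5702 0.0851 0.2222] base [-19.1421 -23.77   222.2309] F [0.9942 0.0534 0.005 ]
offset cm [1.663  9.6133 2.2291] rot [ 0.0347 -0.0077 -0.2924]
```

>>> drive_tool(
  plan=[
    {"offset":[0.5,2.5,0],"delta_rot":[0,0,0],"jaw":0},
    {"offset":[1,5,0],"delta_rot":[0,0,0],"jaw":0},
    {"offset":[1.6,7.5,0],"delta_rot":[0,0,0],"jaw":0},
    {"offset":[1.7,9.6,0],"delta_rot":[0,0,0],"jaw":0},
    {"offset":[1.7,9.6,0],"delta_rot":[0,0,0],"jaw":0},
    {"offset":[1.7,9.6,0],"delta_rot":[0,0,0],"jaw":0},
    {"offset":[1.7,9.6,0],"delta_rot":[0,0,0],"jaw":0},
    {"offset":[1.7,9.6,0],"delta_rot":[0,0,0],"jaw":0},
  ],
)

```text
time: 2.1
position: [0.6264, 0.0112, 0.2222]
tool_rot: [0.972, 0.234, -0.001, -0.0]
ft_force: [-0.1, 0.0, -0.1]
grip_width: 0.0004
```

```bash
cat >> h.py <<'E'
def wpose(o=None):
    o=o or get_obs();T=np.eye(4);T[:3,:3]=Ro.from_quat(o["tool_rot"]).as_matrix();T[:3,3]=o["position"]
    return T@calibration("wrist")["tool_from_camera"]
def wproj(T,X):
    K=calibration("wrist")["K"];P=np.linalg.inv(T);x=K@(P[:3,:3]@np.asarray(X)+P[:3,3]);return x[:2]/x[2]
def wonz(T,u,z):
    K=calibration("wrist")["K"];d=T[:3,:3]@(np.linalg.inv(K)@[u[0],u[1],1]);p=T[:3,3];return p+d*(z-p[2])/d[2]
E
python3 - <<'E'
from h import *
import cv2
go(b2w(-3,-120,125),27)
T=wpose();im=camera("wrist")[:,:,::-1].copy();cv2.imwrite("pics/w1.png",im)
np.save("w1.npy",T)
for n,X in dict(bar=(-36,-105,141),e1=(-36,-128,141),e2=(-36,-82,141),nose=(-5,-91,51),hub=(0,0,130),s3=(-46.7,-46.7,120),s4=(46.7,-46.7,120)).items(): print(n,wproj(T,b2w(*X)))
E
```

```text
t 2.1 pos [0.6264 0.0112 0.2222] base [  -2.6788 -115.1864  222.2286] F [-0.1316  0.0081 -0.0808]
offset cm [-0.0219  0.4937  9.7223] rot [-0.0728  0.063   0.0528]
bar [210.5317 188.8515]
e1 [211.5535 214.9577]
e2 [209.4563 161.3754]
nose [248.6163 154.5299]
hub [254.1913  52.8026]
s3 [198.3233 115.2871]
s4 [309.5365 115.1679]
```

View pics/w1.png

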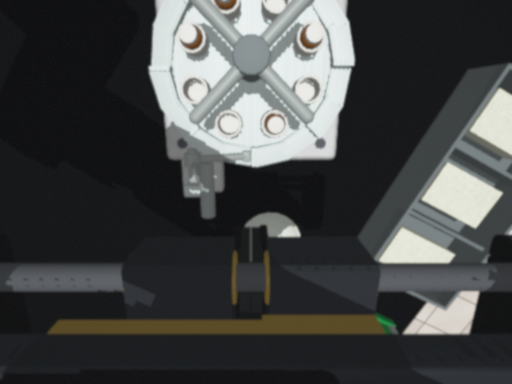

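```bash
sed -i 's/C=np.array(\[.5765,.115,0\])/C=np.array([.5748,.1142,0])/' h.py; python3 -c "
from h import *
go(b2w(-3,-120,123),27)"
```

```text
t 2.15 pos [0.6265 0.0113 0.2224] base [  -0.6299 -115.2075  222.4153] F [-0.8928  0.7358 -0.1946]
offset cm [-0.2298  0.4879  9.9413] rot [-0.0518  0.0452  0.0715]
```

>>> drive_tool(
  plan=[
    {"offset":[-0.2,0.5,2.5],"delta_rot":[0,0,0],"jaw":0},
    {"offset":[-0.2,0.5,5],"delta_rot":[0,0,0],"jaw":0},
    {"offset":[-0.2,0.5,7.5],"delta_rot":[0,0,0],"jaw":0},
    {"offset":[-0.2,0.5,9.5],"delta_rot":[0,0,0],"jaw":0},
    {"offset":[-0.2,0.5,9.9],"delta_rot":[0,0,0],"jaw":0},
    {"offset":[-0.2,0.5,9.9],"delta_rot":[0,0,0],"jaw":0},
    {"offset":[-0.2,0.5,9.9],"delta_rot":[0,0,0],"jaw":0},
    {"offset":[-0.2,0.5,9.9],"delta_rot":[0,0,0],"jaw":0},
  ],
)

```text
time: 2.82
position: [0.6291, 0.0049, 0.1253]
tool_rot: [0.972, 0.234, 0.001, 0.001]
ft_force: [0.7, -0.3, -0.8]
grip_width: 0.0004
```

```bash
python3 - <<'E'
from h import *
import cv2
go(b2w(-59,-120,123),27)
cv2.imwrite("pics/s2.png",cv2.resize(camera("scene")[140:260,190:350,::-1],(800,600),interpolation=cv2.INTER_CUBIC))
E
```

```text
t 2.8167 pos [0.6291 0.0049 0.1253] base [  -1.2186 -122.0638  125.2702] F [ 0.6891 -0.2758 -0.8144]
offset cm [-5.7786 -0.21    0.2116] rot [ 0.1099 -0.1493  0.0321]
```

View pics/s2.png

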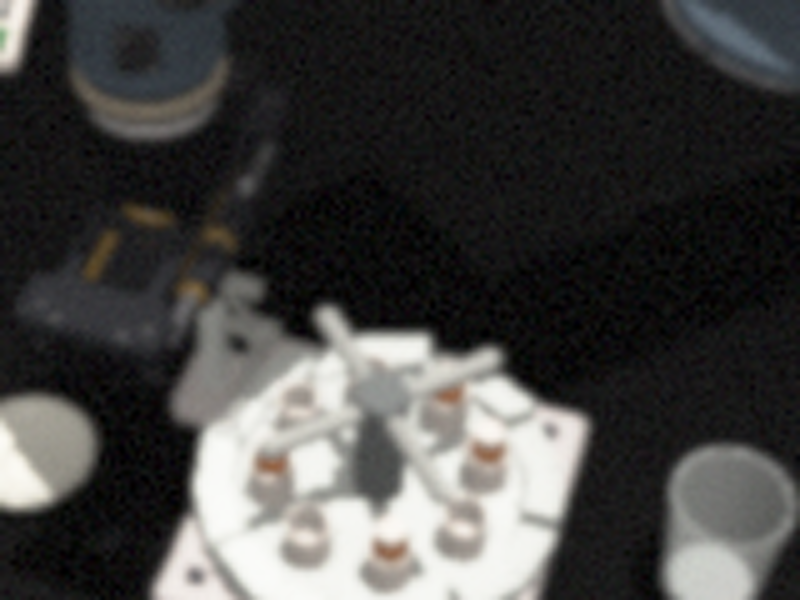

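>>> drive_tool(
  plan=[
    {"offset":[-0.6,-0.1,0],"delta_rot":[0,0,0],"jaw":0},
    {"offset":[-1.1,-0.2,0],"delta_rot":[0,0,0],"jaw":0},
    {"offset":[-1.5,-0.2,0],"delta_rot":[0,0,0],"jaw":0},
    {"offset":[-1.9,-0.2,0],"delta_rot":[0,0,0],"jaw":0},
    {"offset":[-2.3,-0.2,0],"delta_rot":[0,0,0],"jaw":0},
    {"offset":[-2.7,-0.2,0],"delta_rot":[0,0,0],"jaw":0},
    {"offset":[-3.1,-0.2,0],"delta_rot":[0,0,0],"jaw":0},
    {"offset":[-3.5,-0.2,0],"delta_rot":[0,0,0],"jaw":0},
  ],
)

```text
time: 3.53
position: [0.5954, -0.0097, 0.1235]
tool_rot: [0.972, 0.233, -0.0, 0.0]
ft_force: [0.5, 0.3, 0.1]
grip_width: -0.0
```

```bash
python3 - <<'E'
from h import *
import cv2
go(b2w(-62,-120,123),27)
cv2.imwrite("pics/s3.png",cv2.resize(camera("scene")[140:260,190:350,::-1],(800,600),interpolation=cv2.INTER_CUBIC))
E
```

```text
t 3.5333 pos [ 0.5954 -0.0097  0.1235] base [ -37.8768 -119.7511  123.5254] F [0.4713 0.2503 0.0941]
offset cm [-2.4123  0.0248  0.0531] rot [0.0001 0.0139 0.0018]
```

View pics/s3.png

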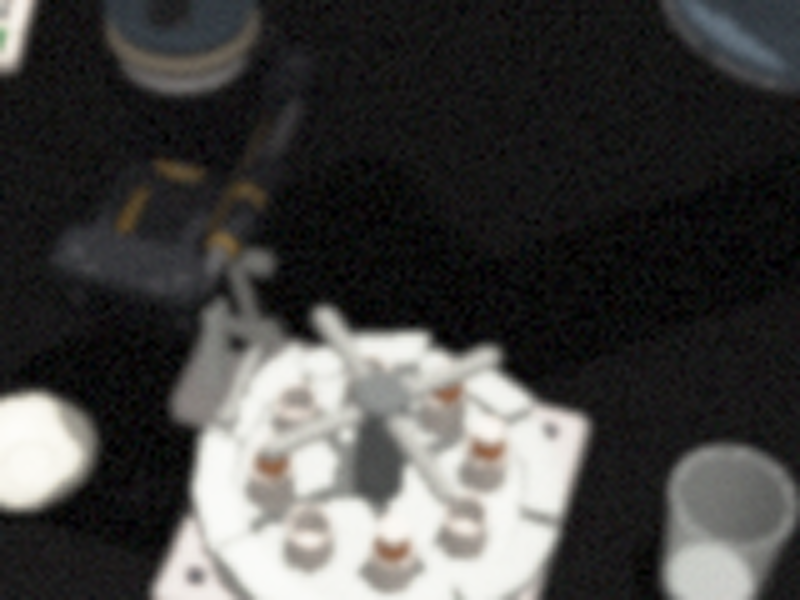

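The bar (about 260,260 in the crop) has moved with the finger and the stalk is swinging. I'll push on past the balance point.

>>> drive_tool(
  plan=[
    {"offset":[-0.4,0,0],"delta_rot":[0,0,0],"jaw":0},
    {"offset":[-0.8,0,0],"delta_rot":[0,0,0],"jaw":0},
    {"offset":[-1.2,0,0],"delta_rot":[0,0,0],"jaw":0},
    {"offset":[-1.6,0,0],"delta_rot":[0,0,0],"jaw":0},
    {"offset":[-2.0,0,0],"delta_rot":[0,0,0],"jaw":0},
    {"offset":[-2.4,0,0],"delta_rot":[0,0,0],"jaw":0},
    {"offset":[-2.7,0,0],"delta_rot":[0,0,0],"jaw":0},
    {"offset":[-3.0,0,0],"delta_rot":[0,0,0],"jaw":0},
  ],
)

```text
time: 4.25
position: [0.5687, -0.0232, 0.1236]
tool_rot: [0.972, 0.233, -0.0, -0.0]
ft_force: [0.2, -0.1, 0.6]
grip_width: 0.0004
```

>>> drive_tool(
  plan=[
    {"offset":[-0.2,0,0],"delta_rot":[0,0,0],"jaw":0},
    {"offset":[-0.2,0,0],"delta_rot":[0,0,0],"jaw":0},
    {"offset":[0.5,0,0],"delta_rot":[0,0,0],"jaw":0},
    {"offset":[1.5,0,0],"delta_rot":[0,0,0],"jaw":0},
    {"offset":[2.5,0,-1],"delta_rot":[0,0,0],"jaw":0},
    {"offset":[3.5,0,-4],"delta_rot":[0,0,0],"jaw":0},
    {"offset":[4.5,0,-7],"delta_rot":[0,0,0],"jaw":0},
    {"offset":[4.5,0,-9],"delta_rot":[0,0,0],"jaw":0},
  ],
)

```text
time: 4.92
position: [0.6133, -0.0015, 0.2164]
tool_rot: [0.972, 0.234, 0.003, 0.001]
ft_force: [0.3, -0.9, -0.4]
grip_width: 0.0001
```

```bash
python3 - <<'E'
from h import *
import cv2
C2=C
p=C+.058*np.array([np.cos(np.radians(162)),np.sin(np.radians(162)),0]);p[2]=.2
go(p,72)
T=wpose();np.save("w2.npy",T)
cv2.imwrite("pics/w2.png",camera("wrist")[:,:,::-1])
for n,X in dict(barup=(-105,-105,129),noseup=(-12,-91,111),hub=(0,0,130),s3=(-46.7,-46.7,120),s4=(46.7,-46.7,120)).items(): print(n,wproj(T,b2w(*X)))
E
```

```text
t 4.9167 pos [ 0.6133 -0.0015  0.2164] base [ -18.2227 -120.6083  216.4357] F [ 0.2762 -0.9285 -0.4491]
offset cm [ -2.2675 -16.1703   1.5773] rot [  0.3063  -0.2313 -44.9272]
barup [146.7709 180.4146]
noseup [257.0035 159.8313]
hub [274.5704  42.8947]
s3 [215.0118 108.1198]
s4 [329.4905 108.0225]
```

View pics/w2.png

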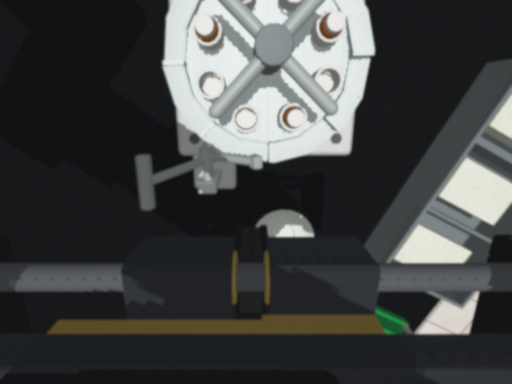

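>>> drive_tool(
  plan=[
    {"offset":[-0.3,-2.2,0],"delta_rot":[0,0,-6],"jaw":3},
    {"offset":[-0.6,-4.5,0],"delta_rot":[0,0,-12],"jaw":3},
    {"offset":[-0.9,-7,0],"delta_rot":[0,0,-18],"jaw":3},
    {"offset":[-1.3,-9.5,0],"delta_rot":[0,0,-25],"jaw":3},
    {"offset":[-1.7,-12,0],"delta_rot":[0,0,-32],"jaw":3},
    {"offset":[-2,-14.5,0.5],"delta_rot":[0,0,-39],"jaw":3},
    {"offset":[-2.3,-16.2,1],"delta_rot":[0,0,-45],"jaw":3},
    {"offset":[-2.3,-16.2,1],"delta_rot":[0,0,-45],"jaw":3},
  ],
)

```text
time: 5.63
position: [0.5124, 0.1343, 0.2026]
tool_rot: [0.807, 0.59, -0.001, -0.002]
ft_force: [-0.3, -0.1, -0.1]
grip_width: 0.0294
```

```bash
python3 - <<'E'
from h import *
import cv2
p=C+.058*np.array([np.cos(np.radians(162)),np.sin(np.radians(162)),0]);p[2]=.106
go(p,72);print(p)
T=wpose();np.save("w3.npy",T)
cv2.imwrite("pics/w3.png",camera("wrist")[:,:,::-1])
for n,X in dict(hub=(0,0,130),s2=(-46.7,46.7,120),s3=(-46.7,-46.7,120)).items(): print(n,wproj(T,b2w(*X)))
print(get_obs()["grip_width"])
E
```

```text
t 5.6333 pos [0.5124 0.1343 0.2026] base [-46.5029  46.2645 202.6418] F [-0.2869 -0.1348 -0.0733]
offset cm [0.0151 0.7997 9.6609] rot [-0.237   0.0173  0.3436]
[0.5196 0.1321 0.106 ]
hub [249.9906 275.5597]
s2 [250.2961 199.659 ]
s3 [176.7137 269.3153]
0.02976358056451651
```

View pics/w3.png

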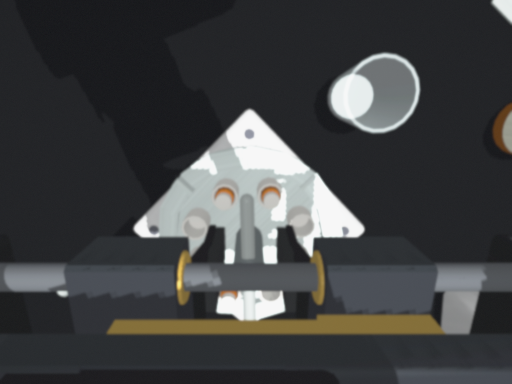

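>>> drive_tool(
  plan=[
    {"offset":[0,0.8,0],"delta_rot":[0,0,0.3],"jaw":3},
    {"offset":[0,0.8,2.5],"delta_rot":[0,0,0.3],"jaw":3},
    {"offset":[0,0.8,5],"delta_rot":[0,0,0.3],"jaw":3},
    {"offset":[0,0.8,7.5],"delta_rot":[0,0,0.3],"jaw":3},
    {"offset":[0,0.8,9],"delta_rot":[0,0,0.3],"jaw":3},
    {"offset":[0,0.8,9.6],"delta_rot":[0,0,0.3],"jaw":3},
    {"offset":[0,0.8,9.6],"delta_rot":[0,0,0.3],"jaw":3},
    {"offset":[0,0.8,9.6],"delta_rot":[0,0,0.3],"jaw":3},
  ],
)

```text
time: 6.35
position: [0.5245, 0.1282, 0.1078]
tool_rot: [0.811, 0.585, 0.001, 0.0]
ft_force: [0.5, -0.1, 0.2]
grip_width: 0.0304
```

```bash
cat >> h.py <<'E'
def arc(steps,r=.058,z=.106,psi_end=None):
    # world spoke-centre angles -> offsets; psi = ang-90
    o=get_obs();R=Ro.from_quat(o["tool_rot"]).as_matrix()
    d=o["position"]-C
    print("t",o["time"],"ang",np.degrees(np.arctan2(d[1],d[0])),"r",np.hypot(d[0],d[1]),"z",d[2],"F",o["ft_force"],"M",o["moment"],o["grip_width"])
    for a in steps:
        t=np.radians(a);p=C+[r*np.cos(t),r*np.sin(t),z]
        print(a,R.T@(p-o["position"])*100,np.degrees(Ro.from_matrix(R.T@yawR(a-90)).as_rotvec()))
E
python3 -c "
from h import *
arc([162-3*i for i in range(1,17)])"
```

```text
t 6.35 ang 164.50036937477728 r 0.05220388988977274 z 0.10784020128501243 F [ 0.4644 -0.1368  0.1627] M [0.0063 0.006  0.0003] 0.030443367763700623
159 [ 0.5272 -0.5806  0.1834] [ 0.0865 -0.0272  2.6   ]
156 [ 0.83   -0.5589  0.1835] [ 0.0858 -0.0295  5.6   ]
153 [ 1.1314 -0.5214  0.1837] [ 0.085  -0.0318  8.6   ]
150 [ 1.4303 -0.4681  0.1839] [ 0.0842 -0.034  11.6   ]
147 [ 1.7261 -0.3993  0.1842] [ 0.0834 -0.0362 14.6   ]
144 [ 2.0178 -0.3151  0.1844] [ 0.0825 -0.0385 17.6   ]
141 [ 2.3047 -0.2157  0.1847] [ 0.0816 -0.0407 20.6   ]
138 [ 2.5861 -0.1015  0.185 ] [ 0.0806 -0.0428 23.6   ]
135 [2.8611 0.0273 0.1853] [ 0.0796 -0.045  26.6   ]
132 [3.1289 0.1704 0.1857] [ 0.0786 -0.0472 29.6   ]
129 [3.3889 0.3272 0.186 ] [ 0.0775 -0.0494 32.6   ]
126 [3.6404 0.4974 0.1864] [ 0.0764 -0.0515 35.6   ]
123 [3.8826 0.6806 0.1868] [ 0.0752 -0.0536 38.6   ]
120 [4.1148 0.8762 0.1872] [ 0.074  -0.0558 41.6   ]
117 [4.3366 1.0837 0.1876] [ 0.0728 -0.0579 44.6   ]
114 [4.5471 1.3025 0.188 ] [ 0.0715 -0.06   47.6   ]
```

>>> drive_tool(
  plan=[
    {"offset":[0.2,-0.6,0.2],"delta_rot":[0,0,0],"jaw":2.4},
    {"offset":[0.2,-0.6,0.2],"delta_rot":[0,0,0],"jaw":1.6},
    {"offset":[0.5,-0.6,0.2],"delta_rot":[0,0,2.5],"jaw":1.6},
    {"offset":[0.8,-0.55,0.2],"delta_rot":[0,0,5.6],"jaw":1.6},
    {"offset":[1.1,-0.5,0.2],"delta_rot":[0,0,8.6],"jaw":1.6},
    {"offset":[1.4,-0.45,0.2],"delta_rot":[0,0,11.6],"jaw":1.6},
    {"offset":[1.7,-0.4,0.2],"delta_rot":[0,0,14.6],"jaw":1.6},
    {"offset":[2.0,-0.3,0.2],"delta_rot":[0,0,17.6],"jaw":1.6},
  ],
)

```text
time: 7.02
position: [0.5258, 0.1489, 0.1064]
tool_rot: [0.891, 0.454, -0.0, 0.0]
ft_force: [-0.7, -1.6, -0.7]
grip_width: 0.016
```

```bash
python3 -c "
from h import *
arc([141,138,135,132,129,126,123,121])"
```

```text
t 7.0167 ang 144.6976166084484 r 0.06004510225722503 z 0.10639164328687847 F [-0.7127 -1.585  -0.6745] M [-0.1189  0.1402  0.0629] 0.015959832047371742
141 [0.3767 0.2119 0.0391] [0.018  0.0154 2.9801]
138 [0.6795 0.2356 0.039 ] [0.0184 0.0149 5.9801]
135 [0.9805 0.2751 0.039 ] [0.0188 0.0144 8.9801]
132 [1.2791 0.3304 0.0389] [ 0.0192  0.0139 11.9801]
129 [1.5744 0.4011 0.0389] [ 0.0195  0.0135 14.9801]
126 [1.8656 0.4873 0.0388] [ 0.0199  0.013  17.9801]
123 [2.1519 0.5885 0.0387] [ 0.0203  0.0124 20.9801]
121 [2.3396 0.6643 0.0387] [ 0.0205  0.0121 22.9801]
```

>>> drive_tool(
  plan=[
    {"offset":[0.35,0,0],"delta_rot":[0,0,3],"jaw":1.6},
    {"offset":[0.65,0.05,0],"delta_rot":[0,0,6],"jaw":1.6},
    {"offset":[0.95,0.1,0],"delta_rot":[0,0,9],"jaw":1.6},
    {"offset":[1.25,0.2,0],"delta_rot":[0,0,12],"jaw":1.6},
    {"offset":[1.55,0.3,0],"delta_rot":[0,0,15],"jaw":1.6},
    {"offset":[1.8,0.4,0],"delta_rot":[0,0,18],"jaw":1.6},
    {"offset":[2.1,0.5,0],"delta_rot":[0,0,21],"jaw":1.6},
    {"offset":[2.3,0.6,0],"delta_rot":[0,0,23],"jaw":1.6},
  ],
)

```text
time: 7.68
position: [0.5442, 0.1643, 0.1064]
tool_rot: [0.964, 0.267, 0.0, -0.0]
ft_force: [-1.4, 0.3, 0.1]
grip_width: 0.0159
```

```bash
python3 - <<'E'
from h import *
import cv2
arc([121,119])
for n,s in (("scene",(slice(140,280),slice(190,350))),("side",(slice(120,230),slice(210,340)))):
    cv2.imwrite(f"pics/{n}4.png",cv2.resize(camera(n)[s][:,:,::-1],None,fx=4.2,fy=4.2,interpolation=cv2.INTER_CUBIC))
E
```

```text
t 7.6833 ang 121.43805182645009 r 0.05867346976779982 z 0.1064096024947925 F [-1.3533  0.3481  0.0803] M [-0.0663  0.2002  0.0593] 0.015908322648318398
121 [0.0449 0.0672 0.041 ] [-0.     -0.0011 -0.0117]
119 [0.2473 0.0707 0.041 ] [-0.     -0.0011  1.9883]
```

View pics/scene4.png

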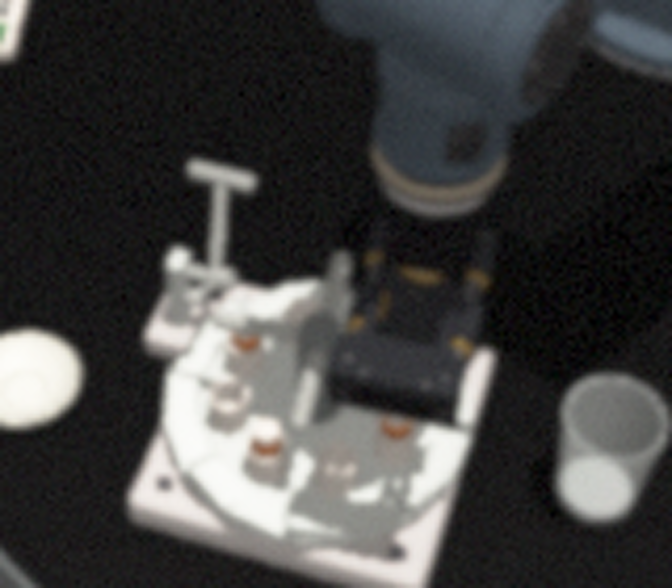

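View pics/side4.png

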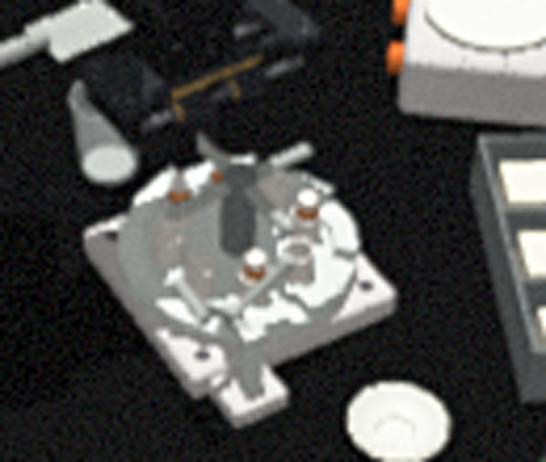

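>>> drive_tool(
  plan=[
    {"offset":[0,0,0],"delta_rot":[0,0,0],"jaw":2.2},
    {"offset":[-0.2,0,0],"delta_rot":[0,0,0],"jaw":3},
    {"offset":[-0.2,0,-0.5],"delta_rot":[0,0,0],"jaw":3},
    {"offset":[-0.2,0,-2.5],"delta_rot":[0,0,0],"jaw":3},
    {"offset":[-0.2,0,-5],"delta_rot":[0,0,0],"jaw":3},
    {"offset":[-0.2,0,-7.5],"delta_rot":[0,0,0],"jaw":3},
    {"offset":[-0.2,0,-10],"delta_rot":[0,0,0],"jaw":3},
    {"offset":[-0.2,0,-11],"delta_rot":[0,0,0],"jaw":0},
  ],
)

```text
time: 8.45
position: [0.5447, 0.163, 0.2194]
tool_rot: [0.963, 0.268, 0.003, 0.001]
ft_force: [0.6, 0.2, 0.8]
grip_width: 0.0273
```

```bash
python3 -c "
from h import *
go(b2w(-140,-120,205),27)"
```

```text
t 8.45 pos [0.5447 0.163  0.2194] base [ -4.7148  57.1415 219.4081] F [0.6158 0.2149 0.7859]
offset cm [-14.7727  16.6941   1.4007] rot [ 0.1489 -0.3434  4.1133]
```

>>> drive_tool(
  plan=[
    {"offset":[-1.5,1.7,0],"delta_rot":[0,0,1],"jaw":0},
    {"offset":[-4,4.5,0],"delta_rot":[0,0,2],"jaw":0},
    {"offset":[-6.5,7.3,0],"delta_rot":[0,0,3],"jaw":0},
    {"offset":[-9,10.1,0],"delta_rot":[0,0,4],"jaw":0},
    {"offset":[-11.5,13,0],"delta_rot":[0,0,4],"jaw":0},
    {"offset":[-13.5,15.5,0],"delta_rot":[0,0,4],"jaw":0},
    {"offset":[-14.8,16.7,0],"delta_rot":[0,0,4],"jaw":0},
    {"offset":[-14.8,16.7,0],"delta_rot":[0,0,4],"jaw":0},
  ],
)

```text
time: 9.12
position: [0.5015, -0.06, 0.2152]
tool_rot: [0.973, 0.232, -0.001, 0.0]
ft_force: [0.7, -0.3, -0.7]
grip_width: 0.0001
```

```bash
python3 - <<'E'
from h import *
import cv2
go(b2w(-140,-120,116),27)
T=wpose();np.save("w5.npy",T)
cv2.imwrite("pics/w5.png",camera("wrist")[:,:,::-1])
for n,X in dict(barup=(-105,-105,129),noseup=(-12,-91,111),hub=(0,0,130)).items(): print(n,wproj(T,b2w(*X)))
for a in (222,225):
    for d in range(4):
        t=np.radians(a-40-90*d+90);print(a-225,wproj(T,b2w(72*np.cos(t),72*np.sin(t),120)))
E
```

```text
t 9.1167 pos [ 0.5015 -0.06    0.2152] base [-144.3813 -121.9404  215.2159] F [ 0.6689 -0.2613 -0.6804]
offset cm [ 0.4502 -0.2002  9.9209] rot [ 0.029   0.0725 -0.1497]
barup [297.813  179.0743]
noseup [401.2007 158.2501]
hub [446.452   40.0136]
-3 [426.8224 137.4005]
-3 [344.2659  46.6589]
-3 [452.2579 -70.261 ]
-3 [533.3037  38.4814]
0 [431.3878 137.1008]
0 [344.1631  51.9841]
0 [446.8191 -69.8336]
0 [534.2734  33.0304]
```

View pics/w5.png

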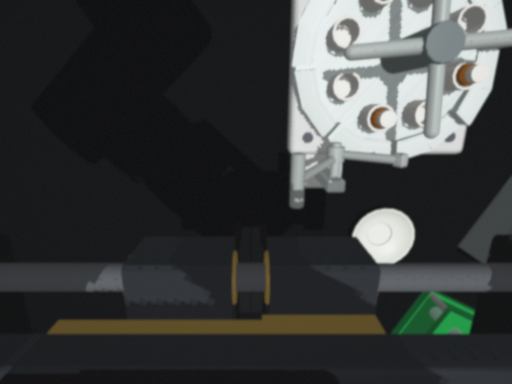

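>>> drive_tool(
  plan=[
    {"offset":[0.1,-0.2,2],"delta_rot":[0,0,0],"jaw":0},
    {"offset":[0.1,-0.2,5],"delta_rot":[0,0,0],"jaw":0},
    {"offset":[0.1,-0.2,8],"delta_rot":[0,0,0],"jaw":0},
    {"offset":[0.1,-0.2,9.7],"delta_rot":[0,0,0],"jaw":0},
    {"offset":[0.1,-0.2,9.9],"delta_rot":[0,0,0],"jaw":0},
    {"offset":[0.6,-0.2,9.9],"delta_rot":[0,0,0],"jaw":0},
    {"offset":[1.0,-0.2,9.9],"delta_rot":[0,0,0],"jaw":0},
    {"offset":[1.4,-0.2,9.9],"delta_rot":[0,0,0],"jaw":0},
  ],
)

```text
time: 9.83
position: [0.5157, -0.0481, 0.1179]
tool_rot: [0.972, 0.235, 0.001, 0.001]
ft_force: [0.4, 0.6, 0.9]
grip_width: 0.0002
```

```bash
python3 -c "
from h import *
go(b2w(-73,-120,118),27)"
```

```text
t 9.8333 pos [ 0.5157 -0.0481  0.1179] base [-126.3271 -117.835   117.9041] F [0.4452 0.6097 0.9227]
offset cm [5.3322 0.2292 0.0042] rot [ 0.1282 -0.1431  0.1367]
```

>>> drive_tool(
  plan=[
    {"offset":[0.4,0.1,0],"delta_rot":[0,0,0],"jaw":0},
    {"offset":[0.8,0.2,0],"delta_rot":[0,0,0],"jaw":0},
    {"offset":[1.2,0.2,0],"delta_rot":[0,0,0],"jaw":0},
    {"offset":[1.6,0.2,0],"delta_rot":[0,0,0],"jaw":0},
    {"offset":[2.0,0.2,0],"delta_rot":[0,0,0],"jaw":0},
    {"offset":[2.4,0.2,0],"delta_rot":[0,0,0],"jaw":0},
    {"offset":[2.8,0.2,0],"delta_rot":[0,0,0],"jaw":0},
    {"offset":[3.2,0.2,0],"delta_rot":[0,0,0],"jaw":0},
  ],
)

```text
time: 10.5
position: [0.5437, -0.0355, 0.1165]
tool_rot: [0.972, 0.234, -0.0, -0.0]
ft_force: [-0.4, -0.9, -0.5]
grip_width: 0.0005
```

>>> drive_tool(
  plan=[
    {"offset":[0.3,0,0],"delta_rot":[0,0,0],"jaw":0},
    {"offset":[0.6,0,0],"delta_rot":[0,0,0],"jaw":0},
    {"offset":[0.9,0,0],"delta_rot":[0,0,0],"jaw":0},
    {"offset":[1.2,0,0],"delta_rot":[0,0,0],"jaw":0},
    {"offset":[1.5,0,0],"delta_rot":[0,0,0],"jaw":0},
    {"offset":[1.8,0,0],"delta_rot":[0,0,0],"jaw":0},
    {"offset":[2.0,0,0],"delta_rot":[0,0,0],"jaw":0},
    {"offset":[2.0,0,0],"delta_rot":[0,0,0],"jaw":0},
  ],
)

```text
time: 11.17
position: [0.5617, -0.0264, 0.1166]
tool_rot: [0.972, 0.234, 0.0, 0.0]
ft_force: [-0.0, 0.3, 0.7]
grip_width: 0.0006
```

>>> drive_tool(
  plan=[
    {"offset":[-0.5,0,0],"delta_rot":[0,0,0],"jaw":0},
    {"offset":[-1.5,0,0],"delta_rot":[0,0,0],"jaw":0},
    {"offset":[-2.5,0,0],"delta_rot":[0,0,0],"jaw":0},
    {"offset":[-3.5,0,-1],"delta_rot":[0,0,0],"jaw":0},
    {"offset":[-4.5,0,-4],"delta_rot":[0,0,0],"jaw":0},
    {"offset":[-4.5,0,-7],"delta_rot":[0,0,0],"jaw":0},
    {"offset":[-4.5,0,-9.5],"delta_rot":[0,0,0],"jaw":0},
    {"offset":[-4.5,0,-9.8],"delta_rot":[0,0,0],"jaw":0},
  ],
)

```text
time: 11.83
position: [0.5228, -0.0485, 0.2197]
tool_rot: [0.972, 0.234, 0.004, 0.002]
ft_force: [1.4, -0.1, 0.5]
grip_width: 0.0004
```

```bash
python3 - <<'E'
from h import *
import cv2
p=C+.058*np.array([np.cos(np.radians(122)),np.sin(np.radians(122)),0]);p[2]=.205
go(p,32)
T=wpose();np.save("w6.npy",T)
cv2.imwrite("pics/w6.png",camera("wrist")[:,:,::-1])
for n,X in dict(bardown=(-36,-105,141),nosedown=(-5,-91,51),hub=(0,0,130)).items(): print(n,wproj(T,b2w(*X)))
for a in (222,225,228):
    for d in range(2):
        t=np.radians(a-40-90*d+90);print(a-225,wproj(T,b2w(72*np.cos(t),72*np.sin(t),120)))
E
```

```text
t 11.8333 pos [ 0.5228 -0.0485  0.2197] base [-120.2095 -121.3008  219.6983] F [ 1.4346 -0.126   0.5051]
offset cm [ 11.5205 -17.9082   1.4274] rot [ 0.3958 -0.3623 -4.953 ]
bardown [353.3992 181.4099]
nosedown [355.791  147.8556]
hub [409.8689  42.1458]
-3 [394.1946 137.403 ]
-3 [311.3221  48.0199]
0 [398.6442 137.1209]
0 [311.3443  53.2548]
3 [403.1081 136.605 ]
3 [311.616   58.4187]
```

View pics/w6.png

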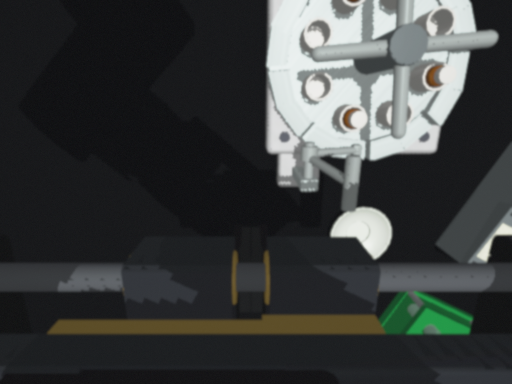

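>>> drive_tool(
  plan=[
    {"offset":[1,-1.6,0],"delta_rot":[0,0,0],"jaw":3},
    {"offset":[3,-4.7,0],"delta_rot":[0,0,-1],"jaw":3},
    {"offset":[5,-7.8,0],"delta_rot":[0,0,-2],"jaw":3},
    {"offset":[7,-10.9,0],"delta_rot":[0,0,-3],"jaw":3},
    {"offset":[9,-14,0],"delta_rot":[0,0,-4],"jaw":3},
    {"offset":[10.5,-16.5,0],"delta_rot":[0,0,-5],"jaw":3},
    {"offset":[11.3,-17.8,0],"delta_rot":[0,0,-5],"jaw":3},
    {"offset":[11.3,-17.8,0.5],"delta_rot":[0,0,-5],"jaw":3},
  ],
)

```text
time: 12.55
position: [0.5398, 0.1657, 0.2091]
tool_rot: [0.96, 0.278, 0.0, -0.001]
ft_force: [0.6, -0.9, -0.2]
grip_width: 0.0296
```

```bash
python3 -c "
from h import *
p=C+.058*np.array([np.cos(np.radians(122)),np.sin(np.radians(122)),0]);p[2]=.106
go(p,32)"
```

```text
t 12.55 pos [0.5398 0.1657 0.2091] base [ -7.8055  61.7893 209.0793] F [ 0.5541 -0.9428 -0.2317]
offset cm [ 0.2333  0.4353 10.3076] rot [-0.0587 -0.0187  0.317 ]
```

>>> drive_tool(
  plan=[
    {"offset":[0.1,0.3,2],"delta_rot":[0,0,0],"jaw":3},
    {"offset":[0.1,0.3,5],"delta_rot":[0,0,0],"jaw":3},
    {"offset":[0.1,0.3,8],"delta_rot":[0,0,0],"jaw":3},
    {"offset":[0.1,0.3,10],"delta_rot":[0,0,0],"jaw":3},
    {"offset":[0.1,0.3,10.2],"delta_rot":[0,0,0],"jaw":3},
    {"offset":[0.1,0.3,10.2],"delta_rot":[0,0,0],"jaw":2.4},
    {"offset":[0.1,0.3,10.2],"delta_rot":[0,0,0],"jaw":1.8},
    {"offset":[0.1,0.3,10.2],"delta_rot":[0,0,0],"jaw":1.8},
  ],
)

```text
time: 13.22
position: [0.5441, 0.1605, 0.1089]
tool_rot: [0.961, 0.276, 0.001, 0.0]
ft_force: [0.7, 0.0, -0.6]
grip_width: 0.0204
```

```bash
python3 -c "
from h import *
arc([121,120,119,118,117,116,115,114])"
```

```text
t 13.2167 ang 123.58898272945031 r 0.05552810344463314 z 0.10887842784457488 F [ 0.7157  0.003  -0.5968] M [-0.1115 -0.0199  0.0007] 0.020361961002075095
121 [ 0.2548 -0.2485  0.2881] [ 0.0725 -0.1333  1.0686]
120 [ 0.356  -0.2457  0.2884] [ 0.0714 -0.134   2.0686]
119 [ 0.4571 -0.2412  0.2886] [ 0.0702 -0.1346  3.0686]
118 [ 0.5582 -0.2349  0.2888] [ 0.069  -0.1352  4.0686]
117 [ 0.6591 -0.2268  0.2891] [ 0.0679 -0.1358  5.0686]
116 [ 0.7598 -0.217   0.2893] [ 0.0667 -0.1364  6.0686]
115 [ 0.8604 -0.2054  0.2896] [ 0.0655 -0.137   7.0686]
114 [ 0.9607 -0.1921  0.2898] [ 0.0643 -0.1376  8.0686]
```

>>> drive_tool(
  plan=[
    {"offset":[0.15,-0.2,0.2],"delta_rot":[0,0,0.5],"jaw":1.8},
    {"offset":[0.2,-0.2,0.2],"delta_rot":[0,0,1],"jaw":1.8},
    {"offset":[0.3,-0.2,0.2],"delta_rot":[0,0,1.5],"jaw":1.8},
    {"offset":[0.35,-0.2,0.2],"delta_rot":[0,0,2],"jaw":1.8},
    {"offset":[0.4,-0.2,0.2],"delta_rot":[0,0,2.5],"jaw":1.8},
    {"offset":[0.45,-0.2,0.2],"delta_rot":[0,0,3],"jaw":1.8},
    {"offset":[0.5,-0.2,0.2],"delta_rot":[0,0,3.5],"jaw":1.8},
    {"offset":[0.5,-0.2,0.2],"delta_rot":[0,0,3.5],"jaw":1.8},
  ],
)

```text
time: 13.88
position: [0.546, 0.1651, 0.1055]
tool_rot: [0.969, 0.247, -0.0, 0.0]
ft_force: [-0.4, -0.4, 0.4]
grip_width: 0.018
```

```bash
python3 -c "
from h import *
arc([118,117,116,115,114])"
```

```text
t 13.8833 ang 119.50542973304897 r 0.0585318009970361 z 0.10548960192825682 F [-0.3896 -0.4366  0.3568] M [-0.1144  0.1215 -0.019 ] 0.018005333863778818
118 [ 0.1532  0.0527 -0.0512] [-0.0062  0.0404  0.5752]
117 [ 0.2544  0.0546 -0.0512] [-0.0059  0.0404  1.5752]
116 [ 0.3556  0.0583 -0.0513] [-0.0055  0.0405  2.5752]
115 [ 0.4567  0.0637 -0.0514] [-0.0052  0.0405  3.5752]
114 [ 0.5576  0.0709 -0.0514] [-0.0048  0.0406  4.5752]
```

>>> drive_tool(
  plan=[
    {"offset":[0.05,0,0],"delta_rot":[0,0,0],"jaw":1.8},
    {"offset":[0.1,0,0],"delta_rot":[0,0,0.5],"jaw":1.8},
    {"offset":[0.15,0,0],"delta_rot":[0,0,0.5],"jaw":1.8},
    {"offset":[0.2,0,0],"delta_rot":[0,0,1],"jaw":1.8},
    {"offset":[0.25,0,0],"delta_rot":[0,0,1.5],"jaw":1.8},
    {"offset":[0.3,0,0],"delta_rot":[0,0,2],"jaw":1.8},
    {"offset":[0.3,0,0],"delta_rot":[0,0,2],"jaw":1.8},
    {"offset":[0.3,0,0],"delta_rot":[0,0,2],"jaw":1.8},
  ],
)

```text
time: 14.55
position: [0.5489, 0.1668, 0.1055]
tool_rot: [0.973, 0.23, 0.0, -0.0]
ft_force: [-1.0, 0.5, -0.4]
grip_width: 0.0182
```

```bash
python3 - <<'E'
from h import *
import cv2
arc([117,115,114])
for n,s in (("scene",(slice(140,280),slice(190,350))),("side",(slice(120,230),slice(210,340)))):
    cv2.imwrite(f"pics/{n}7.png",cv2.resize(camera(n)[s][:,:,::-1],None,fx=4.2,fy=4.2,interpolation=cv2.INTER_CUBIC))
E
```

```text
t 14.55 ang 116.18818720499765 r 0.058597267475972485 z 0.10551292093440014 F [-1.0473  0.5457 -0.3536] M [ 0.0134  0.1712 -0.0104] 0.018156266841832136
117 [-0.0826  0.0597 -0.0487] [-0.0044 -0.0151 -0.4055]
115 [ 0.1198  0.0618 -0.0487] [-0.0047 -0.015   1.5945]
114 [ 0.221   0.0655 -0.0487] [-0.0048 -0.0149  2.5945]
```

View pics/side7.png

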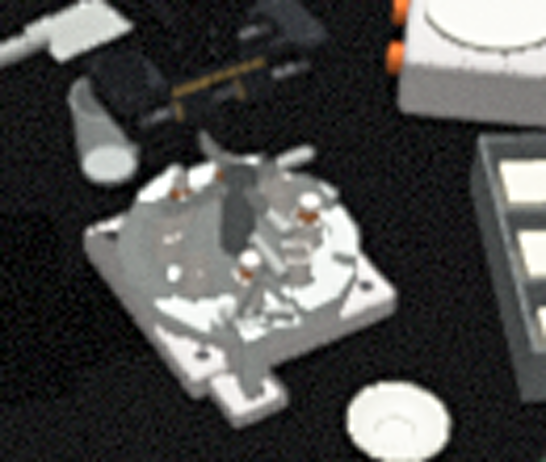

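>>> drive_tool(
  plan=[
    {"offset":[0.05,0,0],"delta_rot":[0,0,0],"jaw":1.8},
    {"offset":[0.1,0,0],"delta_rot":[0,0,0.5],"jaw":1.8},
    {"offset":[0.15,0,0],"delta_rot":[0,0,1],"jaw":1.8},
    {"offset":[0.15,0,0],"delta_rot":[0,0,1],"jaw":1.8},
    {"offset":[0.15,0,0],"delta_rot":[0,0,1],"jaw":1.8},
    {"offset":[0.15,0,0],"delta_rot":[0,0,1],"jaw":1.8},
    {"offset":[0.15,0,0],"delta_rot":[0,0,1],"jaw":1.8},
    {"offset":[0.15,0,0],"delta_rot":[0,0,1],"jaw":1.8},
  ],
)

```text
time: 15.32
position: [0.5503, 0.1673, 0.1056]
tool_rot: [0.975, 0.222, 0.0, 0.0]
ft_force: [-0.8, -0.4, 0.3]
grip_width: 0.0183
```

>>> drive_tool(
  plan=[
    {"offset":[0.05,0,0],"delta_rot":[0,0,0],"jaw":1.8},
    {"offset":[0.1,0,0],"delta_rot":[0,0,0.5],"jaw":1.8},
    {"offset":[0.1,0,0],"delta_rot":[0,0,1],"jaw":1.8},
    {"offset":[0.1,0,0],"delta_rot":[0,0,1],"jaw":1.8},
    {"offset":[0.1,0,0],"delta_rot":[0,0,1],"jaw":1.8},
    {"offset":[0.1,0,0],"delta_rot":[0,0,1],"jaw":1.8},
    {"offset":[0.1,0,0],"delta_rot":[0,0,1],"jaw":1.8},
    {"offset":[0.1,0,0],"delta_rot":[0,0,1],"jaw":1.8},
  ],
)

```text
time: 15.98
position: [0.5508, 0.1676, 0.1055]
tool_rot: [0.977, 0.213, -0.0, 0.0]
ft_force: [-1.0, -2.0, 1.0]
grip_width: 0.0184
```

```bash
python3 -c "
from h import *
arc([114])"
```

```text
t 15.9833 ang 114.22481173487483 r 0.058538739957628864 z 0.10548458054578619 F [-1.048  -1.9981  0.9744] M [-0.3344  0.4185  0.0349] 0.01836290594096423
114 [ 0.0224  0.0541 -0.0516] [0.001  0.0445 0.6066]
```

>>> drive_tool(
  plan=[
    {"offset":[0.05,0,0],"delta_rot":[0,0,0],"jaw":1.8},
    {"offset":[0.1,0,0],"delta_rot":[0,0,0],"jaw":1.8},
    {"offset":[0.1,0,0],"delta_rot":[0,0,0],"jaw":1.8},
    {"offset":[0.1,0,0],"delta_rot":[0,0,0],"jaw":1.8},
    {"offset":[0.1,0,0],"delta_rot":[0,0,0],"jaw":1.8},
    {"offset":[0.1,0,0],"delta_rot":[0,0,0],"jaw":1.8},
    {"offset":[0.1,0,0],"delta_rot":[0,0,0],"jaw":1.8},
    {"offset":[0.1,0,0],"delta_rot":[0,0,0],"jaw":1.8},
  ],
)

```text
time: 16.65
position: [0.5509, 0.1677, 0.1054]
tool_rot: [0.977, 0.213, -0.001, 0.0]
ft_force: [-3.7, -2.6, 2.0]
grip_width: 0.0183
```

```bash
python3 -c "
from h import *
arc([114])"
```

```text
t 16.65 ang 114.0522794398171 r 0.05857105795569257 z 0.10543132289522766 F [-3.7125 -2.6473  1.9516] M [-0.6737  0.6173  0.0687] 0.018328351755525305
114 [ 0.0046  0.0572 -0.0569] [-0.0062  0.1503  0.6204]
```

>>> drive_tool(
  plan=[
    {"offset":[-0.15,0,0],"delta_rot":[0,0,0],"jaw":1.8},
    {"offset":[-0.3,0,0],"delta_rot":[0,0,0],"jaw":2.4},
    {"offset":[-0.4,0,0],"delta_rot":[0,0,0],"jaw":3},
    {"offset":[-0.4,0,0],"delta_rot":[0,0,0],"jaw":3.2},
    {"offset":[-0.4,0,-1.5],"delta_rot":[0,0,0],"jaw":3.2},
    {"offset":[-0.4,0,-4.5],"delta_rot":[0,0,0],"jaw":3.2},
    {"offset":[-0.4,0,-7.5],"delta_rot":[0,0,0],"jaw":3.2},
    {"offset":[-0.4,0,-10],"delta_rot":[0,0,0],"jaw":3.2},
  ],
)

```text
time: 17.32
position: [0.5494, 0.1669, 0.2074]
tool_rot: [0.977, 0.213, 0.001, -0.0]
ft_force: [0.7, 0.6, -0.5]
grip_width: 0.0321
```

```bash
python3 -c "
from h import *
go(b2w(-60,-150,230),27)"
```

```text
t 17.3167 pos [0.5494 0.1669 0.2074] base [  1.304   58.4477 207.3924] F [ 0.6659  0.6335 -0.4671]
offset cm [-5.2429 21.0849 -2.2663] rot [ 0.0272 -0.1557 -2.4083]
```

>>> drive_tool(
  plan=[
    {"offset":[-0.7,2.5,-1],"delta_rot":[0,0,0],"jaw":3},
    {"offset":[-1.5,5.5,-2],"delta_rot":[0,0,0],"jaw":3},
    {"offset":[-2.2,9,-2.3],"delta_rot":[0,0,0],"jaw":3},
    {"offset":[-3,12.5,-2.3],"delta_rot":[0,0,0],"jaw":3},
    {"offset":[-4,16,-2.3],"delta_rot":[0,0,0],"jaw":3},
    {"offset":[-5,19,-2.3],"delta_rot":[0,0,-2.4],"jaw":3},
    {"offset":[-5.2,21,-2.3],"delta_rot":[0,0,-2.4],"jaw":3},
    {"offset":[-5.2,21,-2.3],"delta_rot":[0,0,-2.4],"jaw":3},
  ],
)

```text
time: 17.98
position: [0.5909, -0.0507, 0.2289]
tool_rot: [0.973, 0.231, 0.002, 0.002]
ft_force: [0.5, 0.5, 0.1]
grip_width: 0.0301
```

```bash
python3 - <<'E'
from h import *
import cv2
T=wpose();np.save("w8.npy",T)
w=camera("wrist")[:,:,::-1];cv2.imwrite("pics/w8.png",cv2.resize(w[:240,130:450],(800,600),interpolation=cv2.INTER_CUBIC))
for n,X in dict(bardown=(-36,-105,141),nosedown=(-5,-91,51),hub=(0,0,130)).items(): print(n,(wproj(T,b2w(*X))-[130,0])*2.5)
for a in (42,45,48):
    for s in (225,315):
        t=np.radians(s+0-a);print(a,(wproj(T,b2w(72*np.cos(t),72*np.sin(t),120))-[130,0])*2.5)
for n in("scene","side"):
    cv2.imwrite(f"pics/{n}8.png",camera(n)[:,:,::-1])
E
```

```text
bardown [375.6573 348.9641]
nosedown [427.8936 291.061 ]
hub [499.9138 -10.1432]
42 [261.3579  15.7349]
42 [489.1699 242.2122]
45 [260.7811   2.035 ]
45 [478.0266 242.5952]
48 [260.8352 -11.7939]
48 [466.9178 242.3674]
```

View pics/w8.png

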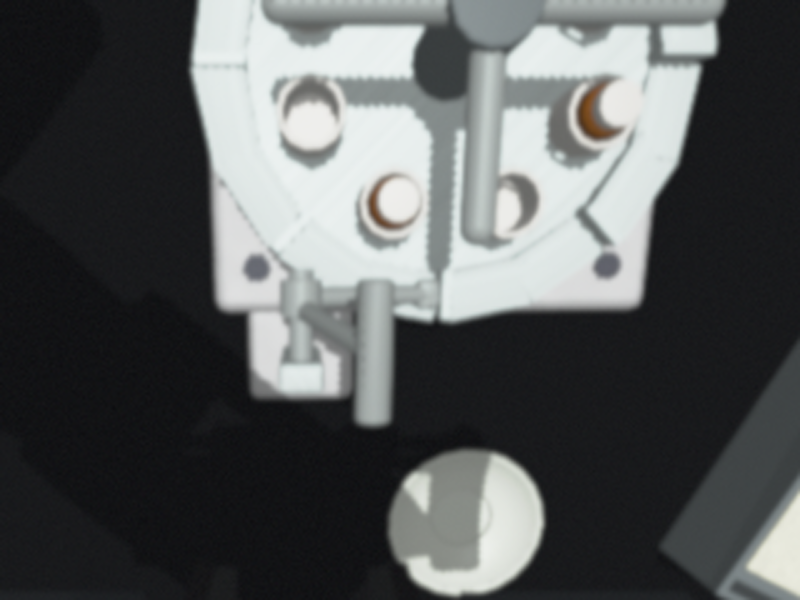

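View pics/scene8.png

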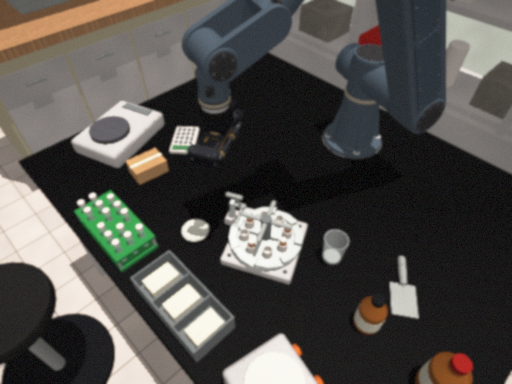

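```bash
python3 -c "
from rig import *
print(hand_in())"
```

```text
the job is handed in; nothing more can be done
None
```

The wheel is back one notch and the pawl is down, with the next tooth's upright face against its nose. I handed in at about 18 s of the 64 s allowed, with the gripper clear of everything.

- **Lifting the pawl:** I pushed the cross-bar over with the shut fingertips. The wrist picture showed it staying at its fully-up position.
- **Turning the wheel:** I straddled one spoke with the fingers and turned the wheel about 40° clockwise, stopping short on purpose. I then tipped the pawl down, and its bar and nose matched the positions expected for a lowered pawl.
- **Making it snug:** I pushed the wheel on until the tooth met the nose. A further 1 mm command moved it only 0.1 mm, and the force rose to about 5 N. I then released and lifted away.

**Last checks:**
- The spoke ends read about 45° of turn, to within 1°.
- The tooth face sits at the nose with at most about a 1 mm gap visible.
- The vials in view stood in their sockets. I did not check all four vials one by one.
- The bystanders looked unmoved in the last scene picture.
- No check failed. My first estimate of the carousel's centre was about 2 mm off against the wrist view, and I corrected it before making contact.

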